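# Temperature check of a centrifuge bucket

### The arm

A 6-joint arm with a two-finger parallel gripper is mounted at the origin on the work surface. World frame = base frame: x ahead of the robot, y to its left, z up, the work surface at z = 0. Lengths are in m, angles in degrees, forces in N, time in s.
With the tool pointing down it reaches from about 0.375 to 0.75 m from the base axis. Payload 9 kg.
Tool frame: the origin (TCP) lies where the fingers leave the gripper's body, on its centre line; the fingertips stand 73 mm ahead of it and the grasp point (between the pads) lies 54 mm ahead of it (robot.tip_reach is the distance from the TCP to the fingertips, in m); z points along the fingers, y is the direction in which the jaws open and shut (so a half turn about z gives the same grasp; the last joint's range is limited). The gripper opens to 85 mm and grips with 20 to 120 N. Pads are 22 mm wide; open, the fingers measure 114 mm over their backs; the gripper's body (76 mm by 85 mm) begins 54 mm behind the grasp point. The pads swing forward as they close: fully open they stand 13 mm farther back than shut.
Start: joints at [50.781, 5.964, 5.575, 89.605, 0, 77.527], TCP at [0.27, 0.536, 0.304] pointing down, gripper open.
Joint ranges: [-171.21, 171.21], [-48.23, 106.86], [-62.78, 66.21], [-105.2, 120.99], [-86.42, 89.51], [-180, 180]. Speed limits (degrees/s): [127.2, 127.2, 147.25, 180, 180, 180].

### API

Orientations are given as [roll, pitch, yaw] about the fixed x, y, z axes, in that order (R = Rz(yaw) Ry(pitch) Rx(roll)).
In Python, from plant import robot gives the robot as it stands. Calls block until the motion is done:
- robot.move_pose(position, orientation): joint-space move of the TCP to a pose.
- robot.line_to(position, vel=0.15, rotation=None, guard=None): straight line of the TCP; rotation=None keeps the orientation; vel is the mean speed in m/s. With guard (N) it stops when the force on the tool has changed by that much, and returns True; else False.
- robot.goto_joints(angles): joint-space move.
- robot.set_gripper(opening): finger opening in m; the grip force is fixed at half the most; returns when the fingers have stopped.
- robot.pause(seconds).
- robot.ik(position, orientation): joint angles nearest the present ones, or None.
- robot.observe(): the state.
- robot.grab_frame(name): name is "scene" or "side" or "wrist"; returns the picture (420x560x3 uint8, blue, green, red); there is no depth.
- robot.get_calibration(name): a dict with "vertical_fov" (degrees; the focal length in pixels is half the picture's height over the tangent of half this angle, whatever the lens; pixels are square), "cx", "cy" (the principal point, pixels), "k1" (the pictures are not rectified: a ray, as slopes to the right and down, at radius r is drawn at 1 + k1 r^2 times it, then the intrinsics apply), "rvec" (rotation vector, rad) and "tvec" (3), from world to camera coordinates, as OpenCV has them. Camera axes: x right, y down, z forward; pixel columns grow to the right and rows downward; lengths in m; the calibration is good to about 2 mm. A picture is of the moment at which its call begins: read the wrist's pose just before it. get_calibration takes no time and is no camera call; for the wrist camera it gives the pose at the moment of the call.
A pose or a line that the arm cannot do raises robot.IKError and nothing moves.
- robot.job_done(): hands the job in, once; it reports no verdict.
The state is a dict: "time": time; "q": joint angles; "qvel": joint speeds; "joint_torque": joint torques, N m; "tool_pos": TCP position; "tcp_rot": TCP orientation; "ft_force": force on the tool from outside, world axes, zero at the start; "torque": the same for the moment, N m; "gripper_width": finger opening in m.
Only numpy, scipy, OpenCV 4.12 (cv2) and the standard library are available. Lean on these libraries where they do the work, as an engineer would, in place of code of your own. Each camera call takes 0.05 s, during which the arm holds its last target. There are 200 camera calls.

### The job

Check the temperature of the centrifuge bucket with the red cap: lift its cap off and set it gently, knob up, flat in the white tray, then take the blue dip thermometer from its stand, lower its tip into the open bucket to more than half the bucket's depth and hold it there for a good second without it touching the bucket. Then hang the thermometer gently back upright in the fork of its stand, leaving the cap in the tray. Leave the bucket standing where it is, and do not disturb the black-capped bucket, the tube rack or the bottle.

Things in the scene. Friction and masses are not known exactly. Their poses are not given: they have to be found in the camera images.
- bucket: (all sizes in mm) the metal bucket to be checked: an open cylinder standing on the bench, outer diameter 68, height 70 mm, inner diameter 60 mm, inner floor 6 mm above its underside, loose, about 450 g. At the start it carries the red cap. Origin: centre of its underside, z up
- bucket_rim (a point): centre of that bucket's mouth, level with its rim (70 above the bench)
- cap: red cap lying loose on that bucket, about 60 g: a plug 52 mm in diameter and 5 mm high below, over it a disc 74 in diameter and 6 thick, then a round upright knob 22 in diameter and 34 high to grip from above. Origin: centre of the plug's underside (so disc underside at 5, disc top at 11, knob top at 45 above the origin); z along the knob
- tray: white rectangular tray fixed to the bench, 150 mm (its x) by 130 mm (its y), 16 mm high, walls and floor 4 mm thick. Origin: centre of its underside; its inner floor is 4 mm above
- probe: blue dip thermometer, 80 g, round: sizes in mm: black flange 30 in diameter, 5 thick; blue handle 20 in diameter, its top 61 above the flange's underside; steel stem 7 in diameter (last 18: 10) reaching 95 below it. Origin: centre of the flange's underside; z along the handle, away from the tip. At the start it hangs upright in the stand, flange on the prongs
- probe_tip (a point): end of the thermometer's stem, 95 mm below the flange's underside
- probe_grip (a point): on the thermometer's axis in the middle of the handle, 38 mm above the flange's underside: good place to grip from above
- stand: thermometer stand fixed to the bench, sizes in mm: grey base, grey post at its +x side (x 39 to 65, 44 wide), two level steel prongs along its x from +42 to -33 with a slot 16 wide between them, open at its -x end; prongs and post end 110 above the bench. Origin: on the bench below the middle of the slot
- stand_seat (a point): middle of the slot, level with the top of the prongs: the thermometer's flange underside belongs here, stem in the slot; from here along the stand's x 24 mm towards the post or 28 mm away is still good
- bucket2: the other metal bucket, same size, with the black cap: bystander. Origin: centre of its underside
- cap2: black cap on the other bucket, same shape as the red cap, bystander. Origin as for the red cap
- rack: yellow tube rack, 70 by 150 mm (its y), 52 mm high, tube caps to 88 mm: bystander. Origin: centre of its underside
- bottle: white closed bottle, 52 mm in diameter, 150 mm high: bystander. Origin: centre of its underside
Not all that is in view belongs to the job. Several things have the shape of the cap; the one meant has the colours described above.

How it is judged (in metres and radians):
On the way, in this order (a step that is already met when the one before it is completed fails the run):
1. the red cap lies flat in the tray, knob up, released (x of cap in the frame of tray between -0.045 and 0.045 m and y of cap in the frame of tray between -0.035 and 0.035 m and z of cap in the frame of tray below 0.009 m and angle between cap's own z axis and vertical below 0.12 rad and contact force between the fingers and cap below 0.1 N and linear speed of cap below 0.03 m/s), for 0.2 s.
2. the thermometer, held in the gripper, has its tip in the bucket, at least 33 mm below the rim, and does not touch the bucket, for 0.8 s (z of probe_tip in the frame of bucket between 0.005 and 0.037 m and horizontal distance between probe_tip and bucket below 0.03 m and contact force between probe and bucket below 0.2 N and contact force between the fingers and probe above 0.5 N), for 0.8 s.
At the end, for the whole second after the job is handed in: Cap flat on the tray floor (within 45/35 mm of its middle in x/y, tilt under 0.12 rad); thermometer upright in the fork (x -28..24, y 9, height 5 mm of the seat, tilt under 0.12 rad); both released, at rest. Bucket upright within 30 mm of its start; bystanders upright, capped, within 20 mm (all of step 1 and x of probe in the frame of stand between -0.028 and 0.024 m and y of probe in the frame of stand between -0.009 and 0.009 m and z of probe in the frame of stand between 0.105 and 0.115 m and angle between probe's own z axis and vertical below 0.12 rad and contact force between the fingers and probe below 0.1 N and linear speed of probe below 0.03 m/s and angle between each of bucket, bucket2, bottle, rack's own z axis and vertical below 0.1 rad and distance of bucket from where it was at the start of the episode below 0.03 m and distance between cap2 and bucket2 below 0.075 m and distance of each of bucket2, cap2, rack, bottle from where it was at the start of the episode below 0.02 m); the robot touches nothing.
It fails at once if the thermometer is knocked against a bucket (over 1 N) (contact force between probe and bucket above 1 N or contact force between probe and bucket2 above 1 N).
It fails at once if the open bucket is shifted more than 30 mm or tipped (distance of bucket from where it was at the start of the episode above 0.03 m or angle between bucket's own z axis and vertical above 0.25 rad).
It fails at once if the black-capped bucket, its cap, the rack or the bottle is moved more than 20 mm or tipped (distance of any of bucket2, cap2, rack, bottle from where it was at the start of the episode above 0.02 m or angle between any of bucket2, cap2, rack, bottle's own z axis and vertical above 0.25 rad).
It fails at once if the cap or the thermometer is dropped or thrown (over 0.6 m/s while not held) ((contact force between the fingers and cap below 0.1 N and linear speed of cap above 0.6 m/s) or (contact force between the fingers and probe below 0.1 N and linear speed of probe above 0.6 m/s)).
It also fails if it takes over 69 s, if anything falls off the work surface, if the arm or the gripper's body presses on something with over 40 N, if the wrist force passes 120 N, or if a joint passes its speed limit or range.

## Working session

There is one attempt and no reset: what is moved stays moved. The work goes in short steps, each a Python script; the robot and the scene stay as the last script left them, time stands still between calls to the robot, and variables do not carry over. Pictures are saved under pics/ and viewed, about 8 in all and at most 12, crops included, and the job is handed in when it is done.

```bash
ls; mkdir -p pics
python3 - <<'E'
from plant import robot
import cv2
for n in("scene","side"):
    im=robot.grab_frame(n); cv2.imwrite(f"pics/{n}0.png",im); print(n,robot.get_calibration(n))
print(robot.observe())
a=cv2.imread("pics/scene0.png");b=cv2.imread("pics/side0.png")
E
```

```text
pics
scene {'vertical_fov': 45.79618403391685, 'cx': 279.800171737225, 'cy': 195.66670418970963, 'k1': -0.16666464370626638, 'rvec': array([ 2.29198492,  1.17604798, -0.39195791]), 'tvec': array([-0.32973136, -0.30111145,  1.34955419])}
side {'vertical_fov': 44.35730819478259, 'cx': 283.18390147165354, 'cy': 211.77694044151698, 'k1': -0.12743252236604677, 'rvec': array([ 2.13590343, -0.22919999,  0.09596486]), 'tvec': array([-0.52908255,  0.17577422,  0.98582173])}
{'time': 0.1, 'q': array([ 5.07807986e+01,  5.99419001e+00,  5.53118429e+00,  8.96064292e+01,
       -6.13692707e-04,  7.75246712e+01]), 'qvel': array([ 0.12282427, -0.01677517,  0.03696149,  0.01100788, -0.01232211,
       -0.05758891]), 'joint_torque': array([ 6.77400880e-03, -5.58202922e+01,  5.04722571e+01,  1.29234121e-02,
       -2.61509595e-04, -5.40248422e-06]), 'tool_pos': array([0.26986746, 0.53562954, 0.30320716]), 'tcp_rot': array([-1.79932072e+02, -1.44000650e-02,  1.53256119e+02]), 'ft_force': array([-0.40934333,  0.27789863,  0.27684926]), 'torque': array([ 0.00690448, -0.0144079 , -0.03556587]), 'gripper_width': 0.08539084495560902}
```

View pics/scene0.png

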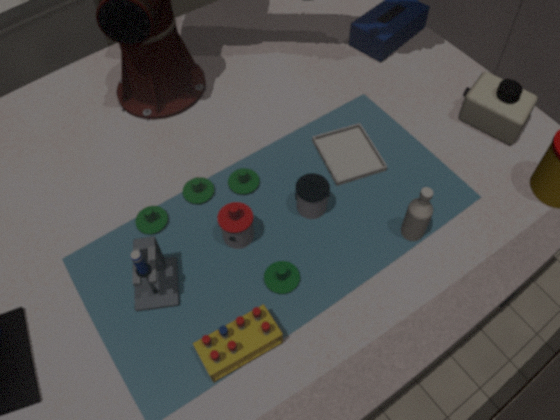

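View pics/side0.png

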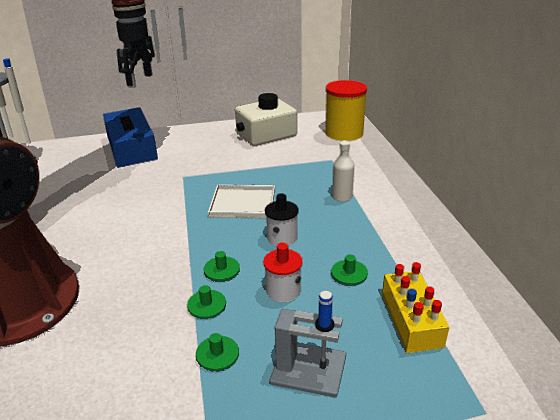

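The red cap is at scene (237,217) and side (283,262). The blue probe is at scene (141,265) and side (325,310), and the tray is at scene (349,153) and side (242,201). Next I triangulate these coarsely.

```bash
cat > h.py <<'E'
import numpy as np, cv2
from plant import robot
def cam(name,cal=None):
    c=cal or robot.get_calibration(name); f=210/np.tan(np.radians(c["vertical_fov"]/2))
    K=np.array([[f,0,c["cx"]],[0,f,c["cy"]],[0,0,1.]]); D=np.array([c["k1"],0,0,0.])
    return K,D,np.array(c["rvec"],float),np.array(c["tvec"],float)
def rays(C,px):
    K,D,r,t=C; R=cv2.Rodrigues(r)[0]
    u=cv2.undistortPoints(np.array(px,float).reshape(-1,1,2),K,D).reshape(-1,2)
    d=np.c_[u,np.ones(len(u))]@R; return -R.T@t,d
def plane(C,px,z):
    o,d=rays(C,px); return o+d*((z-o[2])/d[:,2])[:,None]
def tri(obs):  # [(C,px)]
    A=np.zeros((3,3));b=np.zeros(3);L=[]
    for C,p in obs:
        o,d=rays(C,[p]); d=d[0]/np.linalg.norm(d); P=np.eye(3)-np.outer(d,d); A+=P;b+=P@o;L.append((P,o))
    x=np.linalg.solve(A,b); return x,max(np.linalg.norm(P@(x-o)) for P,o in L)
def proj(C,pts): return cv2.projectPoints(np.array(pts,float).reshape(-1,1,3),C[2],C[3],C[0],C[1])[0].reshape(-1,2)
def blobs(mask,amin=20):
    n,l,s,c=cv2.connectedComponentsWithStats(mask.astype(np.uint8))
    return [(s[i].tolist(),c[i].round(1).tolist(),l==i) for i in range(1,n) if s[i][4]>=amin]
def hsv(im): return [x.astype(int) for x in cv2.split(cv2.cvtColor(im,cv2.COLOR_BGR2HSV))]
def red(im): h,s,v=hsv(im); return ((h<8)|(h>172))&(s>150)&(v>70)
def blue(im): h,s,v=hsv(im); return (h>105)&(h<130)&(s>140)&(v>40)
def white(im): h,s,v=hsv(im); return (s<40)&(v>150)
E
python3 - <<'E'
from h import *
S,T=cam("scene"),cam("side")
a=cv2.imread("pics/scene0.png");b=cv2.imread("pics/side0.png")
for n,im in(("scene",a),("side",b)):
    for k,f in(("red",red),("blue",blue)):
        print(n,k,[(s,c) for s,c,_ in blobs(f(im),15)])
print("knob top",tri([(S,(235,209)),(T,(282.5,247))]))
print("disc",plane(S,[(236.5,219)],.076),plane(T,[(283,263)],.076))
print("bucket2",plane(S,[(312,187)],.076),plane(T,[(282,211)],.076))
print("tray",plane(S,[(349,153)],.016),plane(T,[(242,201)],.016))
print("probe white top",tri([(S,(137,256)),(T,(326,295))]))
print("rack",plane(S,[(239,338)],.052),"bottle",plane(S,[(426,193)],.15))
def g(im,pts): return [cv2.resize(cv2.getRectSubPix(im,(66,66),p),(264,264),interpolation=cv2.INTER_CUBIC) for p in pts]
cv2.imwrite("pics/crops.png",np.vstack([np.hstack(g(a,[(237,220),(152,270),(349,153)])),np.hstack(g(b,[(283,265),(315,340),(242,201)]))]))
E
```

```text
scene red [([554, 131, 6, 24, 104], [557.0, 141.7]), ([218, 203, 35, 30, 695], [234.9, 217.7]), ([253, 308, 8, 8, 42], [256.4, 311.3]), ([236, 317, 8, 8, 46], [239.8, 320.5]), ([262, 322, 8, 8, 50], [265.2, 325.7]), ([202, 336, 8, 8, 42], [205.7, 339.2]), ([228, 341, 8, 9, 47], [231.2, 345.0]), ([211, 351, 7, 8, 49], [213.9, 354.7])]
scene blue [([403, 0, 15, 9, 40], [410.5, 2.0]), ([382, 34, 8, 6, 17], [385.3, 36.5]), ([136, 262, 10, 12, 49], [140.9, 267.5])]
side red [([326, 80, 41, 18, 580], [346.1, 88.3]), ([0, 142, 13, 3, 17], [5.0, 142.4]), ([263, 242, 39, 33, 858], [282.4, 260.4]), ([412, 262, 9, 12, 82], [416.1, 267.6]), ([395, 264, 9, 12, 83], [399.0, 269.4]), ([0, 273, 77, 69, 1269], [42.0, 312.6]), ([401, 276, 9, 12, 87], [405.1, 281.6]), ([425, 287, 9, 12, 90], [429.1, 292.5]), ([432, 300, 10, 13, 100], [436.5, 306.0]), ([413, 302, 11, 14, 101], [418.0, 308.1])]
side blue [([3, 59, 8, 8, 48], [6.6, 62.5]), ([103, 108, 54, 59, 2067], [130.4, 137.8]), ([407, 289, 9, 12, 88], [411.4, 294.6]), ([319, 296, 14, 6, 38], [325.2, 299.2]), ([318, 303, 14, 25, 298], [324.7, 315.4])]
knob top (array([ 0.52589091, -0.07689133,  0.100684  ]), np.float64(0.0008046621327358989))
disc [[ 0.53388794 -0.08105602  0.076     ]] [[ 0.52259737 -0.09199493  0.076     ]]
bucket2 [[0.5601425  0.09153429 0.076     ]] [[0.55606938 0.08180243 0.076     ]]
tray [[0.49905266 0.25273015 0.016     ]] [[0.48752936 0.23937981 0.016     ]]
probe white top (array([ 0.54810926, -0.28956788,  0.16563418]), np.float64(0.0006128454600890801))
rack [[ 0.73809881 -0.20958838  0.052     ]] bottle [[0.74247569 0.22641292 0.15      ]]
```

View pics/crops.png

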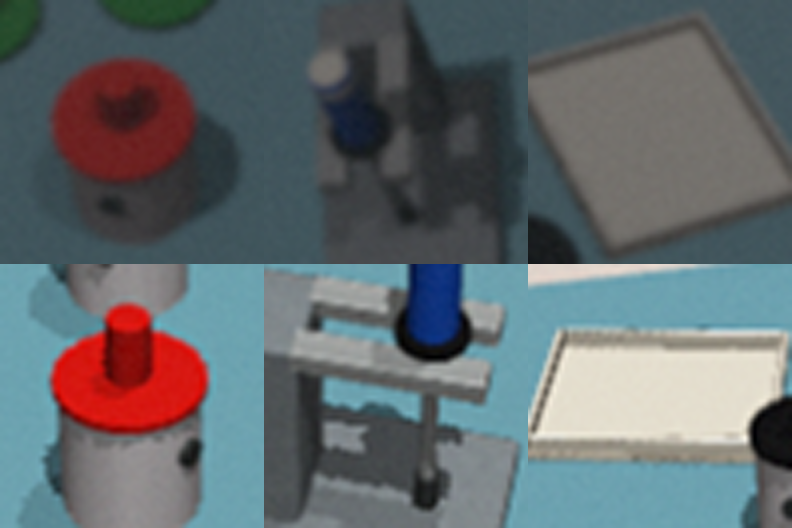

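Run:
```python
from h import *
S,T=cam("scene"),cam("side")
print("disc",tri([(S,(235.2,216.5)),(T,(282.5,261.5))]),"knobtop",tri([(S,(234,209)),(T,(282,244.8))]))
R=[180,0,90]
for i,(p) in enumerate([(.53,-.085,.32),(.53,-.20,.32)]):
    if i==0: robot.move_pose(p,R)
    else: robot.line_to(p,vel=.2)
    robot.pause(.3)
    c=robot.get_calibration("wrist"); im=robot.grab_frame("wrist")
    np.save(f"pics/w{i}.npy",c,allow_pickle=True); cv2.imwrite(f"pics/w{i}.png",im)
    C=cam("wrist",c); o,d=rays(C,[(280,210)]); print(i,"cam",o.round(3),d.round(2),robot.observe()["time"],robot.observe()["q"].round(0))
    for k,f in(("red",red),("blue",blue)): print(k,[(s,c) for s,c,_ in blobs(f(im),60)])
cv2.imwrite("pics/w01.png",cv2.resize(np.hstack([cv2.imread("pics/w0.png"),cv2.imread("pics/w1.png")]),(800,300)))
```

```text
disc (array([ 0.52382547, -0.07853848,  0.06935371]), np.float64(0.0005647341330688084)) knobtop (array([ 0.52602551, -0.07870412,  0.10559876]), np.float64(0.002549410868610763))
0 cam [ 0.531 -0.003  0.39 ] [[ 0.   -0.31 -0.95]] 2.8417 [-23.  -5.  -4.  91.  -0.  67.]
red [([238, 147, 73, 71, 4026], [273.8, 182.1]), ([452, 250, 16, 17, 159], [460.1, 258.7]), ([479, 252, 17, 16, 162], [487.4, 260.1]), ([447, 277, 13, 18, 146], [452.5, 286.6]), ([464, 304, 14, 17, 142], [470.5, 312.8]), ([458, 328, 12, 13, 86], [463.2, 335.2])]
blue [([440, 308, 12, 12, 99], [445.6, 314.2])]
1 cam [ 0.531 -0.118  0.39 ] [[ 0.   -0.31 -0.95]] 3.9167 [-34.   0.   1.  91.   0.  56.]
red [([233, 16, 82, 85, 5346], [273.3, 58.3]), ([473, 145, 17, 15, 188], [481.3, 152.3]), ([504, 148, 15, 15, 174], [511.0, 155.6]), ([466, 180, 14, 14, 158], [472.4, 186.8]), ([486, 214, 15, 14, 148], [493.0, 221.1]), ([449, 239, 14, 17, 152], [455.5, 248.4]), ([476, 241, 15, 17, 147], [483.7, 250.3])]
blue [([458, 213, 13, 13, 126], [464.5, 219.3]), ([287, 283, 22, 30, 419], [297.7, 297.4])]
```

View pics/w01.png

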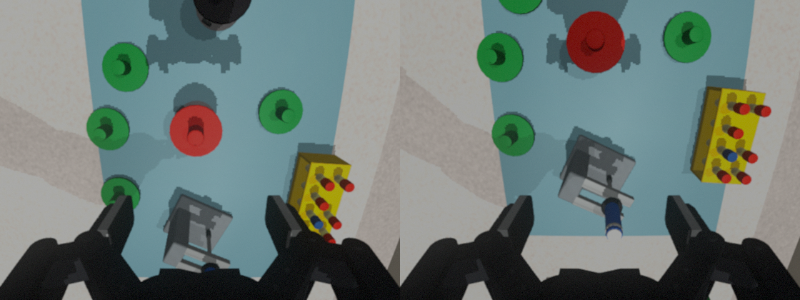

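Both wrist views show the red cap clearly, at about (274,183) and (274,58). In the second view the probe is at (298,297) in the fork, whose open end points towards lower right. The stand is rotated. Now fusing the views for the cap, tray, probe and stand.

Run:
```python
from h import *
S,T=cam("scene"),cam("side"); W=[cam("wrist",np.load(f"pics/w{i}.npy",allow_pickle=True).item()) for i in(0,1)]
a,b,w0,w1=[cv2.imread(f"pics/{n}.png") for n in("scene0","side0","w0","w1")]
def disc(im,near):
    s,c,m=min(blobs(red(im),300),key=lambda q:np.hypot(q[1][0]-near[0],q[1][1]-near[1]))
    m=cv2.morphologyEx(m.astype(np.uint8),cv2.MORPH_OPEN,cv2.getStructuringElement(cv2.MORPH_ELLIPSE,(13,13) if s[2]<50 else (35,35)))
    h=cv2.convexHull(max(cv2.findContours(m,0,1)[0],key=cv2.contourArea)); return cv2.fitEllipse(h) if len(h)>5 else None
o=[]
for C,im,n in((S,a,(235,218)),(T,b,(282,260)),(W[0],w0,(274,182)),(W[1],w1,(273,58))):
    e=disc(im,n); print(np.round(e[0],1),np.round(e[1],1)); o.append((C,e[0])); print(plane(C,[e[0]],.076)[0].round(4))
print("disc wrist",tri(o[2:]),"ext",tri(o[:2]),"all",tri(o))
for C,im,n in((S,a,(349,153)),(T,b,(235,201))):
    h,s,v=hsv(im); f=(s<60)&(v>110)
    for st,c,m in blobs(f,800):
        if m[n[1],n[0]]:
            q=cv2.approxPolyDP(cv2.convexHull(max(cv2.findContours(m.astype(np.uint8),0,1)[0],key=cv2.contourArea)),8,True).reshape(-1,2)
            print("tray",st,c,q.tolist(),plane(C,q,.016).round(3).tolist(),plane(C,[c],.006))
z=cv2.resize(w1[180:360,200:360],None,fx=3.75,fy=3.3,interpolation=cv2.INTER_CUBIC)
z=cv2.resize(w1[180:350,210:350],(560,680)); cv2.imwrite("pics/w1z.png",z[:600])
```

```text
[233.5 222.5] [18.5 30.7]
[ 0.5374 -0.0904  0.076 ]
[282.3 261.1] [26.8 38.1]
[ 0.5225 -0.0862  0.076 ]
[278.8 184.1] [59.6 70.8]
[ 0.5306 -0.0803  0.076 ]
[273.1  47.4] [61.4 76.8]
[ 0.5257 -0.0705  0.076 ]
disc wrist (array([ 0.52834513, -0.07418808,  0.10118155]), np.float64(0.00224464880520431)) ext (array([ 0.52737909, -0.08439804,  0.06874635]), np.float64(0.005998717489669765)) all (array([ 0.52763868, -0.07900209,  0.06737729]), np.float64(0.009935074140083678))
tray [316, 129, 65, 51, 1960] [348.2, 153.8] [[358, 129], [380, 166], [338, 179], [316, 140]] [[0.453, 0.321, 0.016], [0.572, 0.286, 0.016], [0.544, 0.182, 0.016], [0.42, 0.214, 0.016]] [[0.4939705  0.25574566 0.006     ]]
tray [208, 184, 67, 34, 1918] [240.9, 200.7] [[217, 184], [274, 185], [265, 217], [208, 216]] [[0.436, 0.337, 0.016], [0.578, 0.297, 0.016], [0.53, 0.157, 0.016], [0.401, 0.192, 0.016]] [[0.48662542 0.25761891 0.006     ]]
```

View pics/w1z.png

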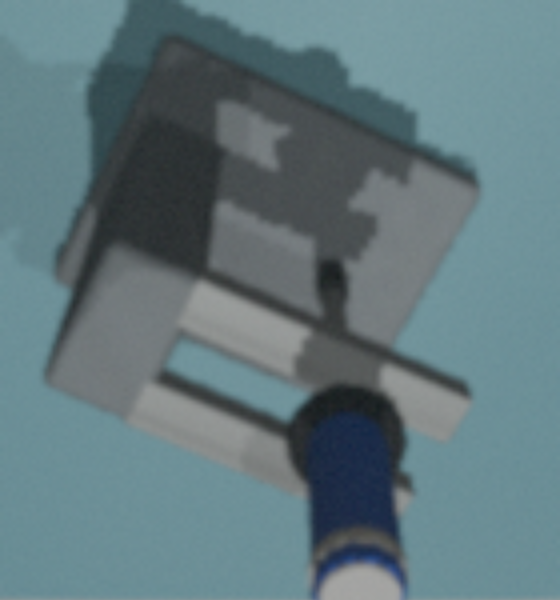

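Run:
```python
from h import *
S,T=cam("scene"),cam("side"); W=[cam("wrist",np.load(f"pics/w{i}.npy",allow_pickle=True).item()) for i in(0,1)]
o=[(S,(235.2,216.5)),(T,(282.5,261.5)),(W[0],(274.5,182.5)),(W[1],(274,58.5))]
for C,p in o: print(plane(C,[p],.076)[0].round(4))
print("wrist",tri(o[2:]),"all",tri(o))
z=lambda *q:np.array(q)/4+[210,180]
print("post top TL TR BR BL",plane(W[1],z((120,243),(195,280),(125,415),(48,378)),.110).round(4).tolist())
print("far prong end outer/inner, near prong outer",plane(W[1],z((470,395),(450,440),(410,495)),.110).round(4).tolist())
print("flange",plane(W[1],z((346,441)),.115))
sp=lambda x,y:np.array([x,y])/4+[315-33,340-33]
print("flange tri",tri([(W[1],z((346,441))[0]),(T,sp(433-264,328-264))]))
print("top tri",tri([(W[1],z((362,585))[0]),(S,(137,254.8)),(T,(326,293.5))]))
```

```text
[ 0.5272 -0.08    0.076 ]
[ 0.5226 -0.0874  0.076 ]
[ 0.5264 -0.0787  0.076 ]
[ 0.5264 -0.0798  0.076 ]
wrist (array([ 0.52634937, -0.07939458,  0.07292687]), np.float64(3.1450771075338086e-05)) all (array([ 0.52527518, -0.07937921,  0.07063515]), np.float64(0.0015612588054557607))
post top TL TR BR BL [[0.4945, -0.2407, 0.11], [0.5119, -0.2502, 0.11], [0.4939, -0.2867, 0.11], [0.4756, -0.2765, 0.11]]
far prong end outer/inner, near prong outer [[0.5783, -0.2812, 0.11], [0.574, -0.2938, 0.11], [0.5647, -0.3098, 0.11]]
flange [[ 0.54794008 -0.29087833  0.115     ]]
flange tri (array([ 0.54691183, -0.29223629,  0.11239582]), np.float64(0.0012053438065057756))
top tri (array([ 0.54822515, -0.28963647,  0.16945639]), np.float64(0.0009053125008663481))
```

Run:
```python
from h import *
R=[180,0,90]; x,y=.5263,-.0795
robot.move_pose((x,y,.22),R)
print("g",robot.line_to((x,y,.152),vel=.06,guard=6),robot.observe()["tool_pos"])
robot.set_gripper(.015); w=robot.observe()["gripper_width"]; print("w",w)
robot.line_to((x,y,.175),vel=.04); robot.line_to((x,y,.29),vel=.15)
print("w",robot.observe()["gripper_width"],robot.observe()["ft_force"])
X,Y=.493,.252
robot.move_pose((X,Y,.26),R)
c=robot.get_calibration("wrist"); im=robot.grab_frame("wrist"); np.save("pics/w2.npy",c,allow_pickle=True)
robot.line_to((X,Y,.11),vel=.12)
print("g",robot.line_to((X,Y,.088),vel=.02,guard=3)); s=robot.observe(); print(s["tool_pos"],s["ft_force"],s["gripper_width"],s["time"])
im2=robot.grab_frame("wrist")
cv2.imwrite("pics/place.png",cv2.resize(np.hstack([im,im2]),(800,300)))
```

```text
g False [ 0.5265638  -0.07957933  0.15249747]
w 0.020535522992603243
w 0.020463627814827558 [ 0.67998466 -0.18864804  0.01133745]
g True
[0.49284235 0.25195396 0.09125618] [-1.07648693  0.03451422  4.63738553] 0.020409877681611784 11.7083
```

View pics/place.png

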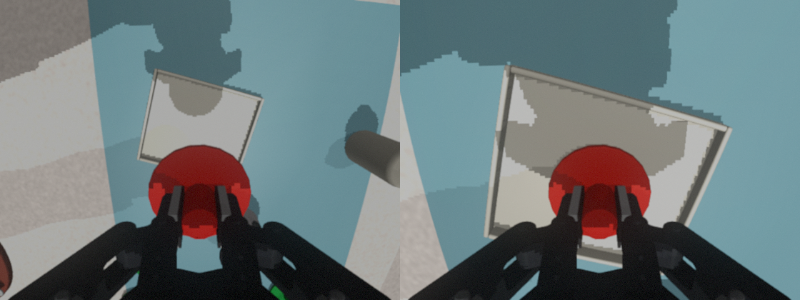

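The cap touched down at the predicted height. The picture shows it off-centre towards one tray side (cap at about (600,190), tray corners (510,66), (730,130) and (488,235)), so I measure the offset before releasing.

Run:
```python
from h import *
C=cam("wrist"); k=.7143
P=np.array([(510-400,66),(730-400,130),(488-400,235)])/[k,k]
q=plane(C,P,.016)[:,:2]; TL,TR,BL=q
print(q.round(4).tolist(),np.linalg.norm(TR-TL),np.linalg.norm(BL-TL)); ctr=(TR+BL)/2
# axis-true centre from TL corner
u=(TR-TL)/np.linalg.norm(TR-TL); v=np.array([u[1],-u[0]]); v=v if v@(BL-TL)>0 else -v
print("centre",ctr); 
for a,b in((.075,.065),(.065,.075)): print(a,TL+u*a+v*b)
d=np.array([.4928,.252])-ctr; print("offset along u,v",d@u,d@v,np.degrees(np.arctan2(u[1],u[0])))
```

```text
[[0.4403, 0.3381], [0.5788, 0.299], [0.4077, 0.2163]] 0.14395553111985937 0.1260483264994865
centre [0.49325833 0.25765647]
0.075 [0.49482693 0.25515519]
0.065 [0.48248721 0.24824641]
offset along u,v 0.0010948885618043787 0.005568389582559568 -15.756344533907995
```

Run:
```python
from h import *
R=[180,0,90]
robot.set_gripper(.06); x,y,z=robot.observe()["tool_pos"]
robot.line_to((x,y,.13),vel=.06); robot.line_to((x,y,.25),vel=.2)
c=robot.get_calibration("wrist"); im0=robot.grab_frame("wrist")
robot.move_pose((.54,-.175,.33),R); robot.pause(.2)
c=robot.get_calibration("wrist"); im=robot.grab_frame("wrist"); np.save("pics/w3.npy",c,allow_pickle=True); cv2.imwrite("pics/w3.png",im)
sc=robot.grab_frame("scene"); cv2.imwrite("pics/scene1.png",sc)
print(robot.observe()["time"])
print("red scene",[(s,q) for s,q,_ in blobs(red(sc),300)])
v=np.zeros((600,800,3),np.uint8); v[:420,:560]=im; v[420:600,:240]=cv2.resize(im0,(240,180)); v[420:600,280:520]=cv2.resize(sc,(240,180))
z=cv2.resize(im[180:330,230:350],(240,300)); v[:300,560:800]=z
cv2.imwrite("pics/v3.png",v)
```

```text
15.7333
red scene [([333, 142, 28, 23, 426], [346.7, 153.8])]
```

View pics/v3.png

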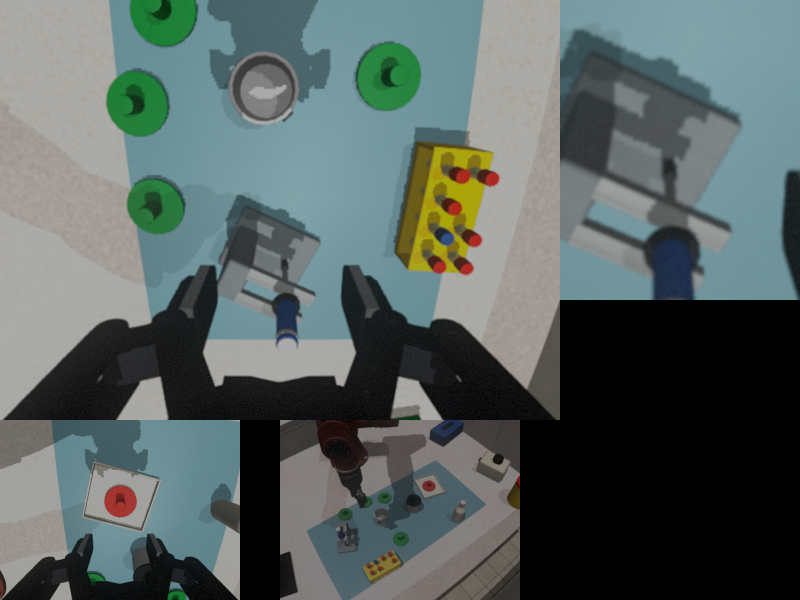

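The cap sits well inside the tray and the bucket is open, with its rim centred at about (264,88). The thermometer stands undisturbed, with its flange at (286,306) and top at (287,341). I refine both positions from here.

Run:
```python
from h import *
C=cam("wrist",np.load("pics/w3.npy",allow_pickle=True).item()); im=cv2.imread("pics/w3.png")
W1=cam("wrist",np.load("pics/w1.npy",allow_pickle=True).item())
h,s,v=hsv(im); m=((s<45)&(v>95)); m[:40]=0;m[140:]=0;m[:,:215]=0;m[:,315:]=0
pts=np.argwhere(m)[:,::-1]; hull=cv2.convexHull(pts.astype(np.int32)); e=cv2.fitEllipse(hull); print(len(pts),np.round(e,1) if 0 else e)
print("rim",plane(C,[e[0],(264,88)],.07))
for p in (.12,): pass
print("flange z.115",plane(C,[(286.5,305.5)],.115),"top .171",plane(C,[(287,341.5)],.171))
print("flange tri",tri([(C,(286.5,305.5)),(W1,(296.5,290.2))]))
g=plane(C,[(286.5,324)],.143); print(g)
# handle edges for x: blue mask columns per row
b=blue(im); b[:,:260]=0;b[:,310:]=0
for r in range(308,340,5):
    q=np.where(b[r])[0]; print(r,q.min() if len(q) else 0,q.max() if len(q) else 0)
```

```text
3103 ((263.4263916015625, 87.86412048339844), (70.68244934082031, 74.18544006347656), 172.87171936035156)
rim [[ 0.52597671 -0.07905448  0.07      ]
 [ 0.52652297 -0.07917968  0.07      ]]
flange z.115 [[ 0.54865459 -0.28996055  0.115     ]] top .171 [[ 0.54787257 -0.28809765  0.171     ]]
flange tri (array([ 0.54900631, -0.30076453,  0.09929461]), np.float64(9.910059462548131e-05))
[[ 0.5480665  -0.29132272  0.143     ]]
308 278 294
313 277 295
318 278 294
323 280 295
328 278 295
333 0 0
338 278 295
```

Run:
```python
from h import *
x,y=.5483,-.2903
R=[180,0,90]
robot.move_pose((x,y,.28),R)
print("g",robot.line_to((x,y,.202),vel=.08,guard=5)); robot.pause(.1); print(robot.observe()["tool_pos"])
robot.set_gripper(.012); s=robot.observe(); print(s["gripper_width"],s["ft_force"],s["tool_pos"],s["time"]); np.save("grip.npy",s["tool_pos"])
robot.line_to((x,y,.33),vel=.1); print(robot.observe()["gripper_width"])
robot.line_to((.5262,-.079,.33),vel=.2); robot.pause(.3)
a,b=robot.grab_frame("scene"),robot.grab_frame("side"); S,T=cam("scene"),cam("side")
tp=robot.observe()["tool_pos"]; tip=tp-[0,0,.187]; out=[]
for C,im in((S,a),(T,b)):
    p=proj(C,[tip,tip+[0,0,.095],(.5262,-.079,.07)]); print(p.round(1).tolist())
    ox,oy=(p[0]-[50,60]).astype(int); z=cv2.resize(im[oy:oy+150,ox:ox+100],(400,600))
    for q in p: cv2.drawMarker(z,tuple(((q-[ox,oy])*4).astype(int).tolist()),(0,255,255),0,14,1)
    out.append(z)
cv2.imwrite("pics/tip.png",np.hstack(out)); print(robot.observe()["time"])
```

```text
g False
[ 0.5485636  -0.29054698  0.20274909]
0.018480496942864678 [0.40551498 0.64085816 1.92731627] [ 0.54838557 -0.29031552  0.20225838] 17.975
0.01851491990016098
[[232.1, 197.2], [227.1, 166.4], [235.6, 217.5]]
[[282.8, 229.2], [281.6, 183.3], [283.6, 261.0]]
21.0167
```

View pics/tip.png

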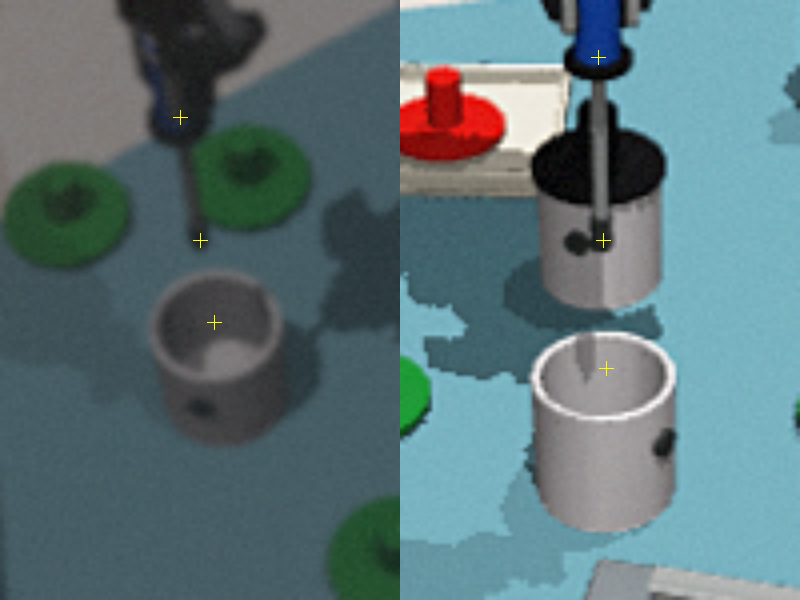

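The tip and the bucket mouth line up with the predicted marks, apart from a small common calibration offset. I dip, then return the thermometer to its original grip position.

Run:
```python
from h import *
bx,by=.5262,-.079; x,y=.5483,-.2903
f0=robot.observe()["ft_force"]
print("g",robot.line_to((bx,by,.209),vel=.08,guard=4)); robot.pause(1.3)
s=robot.observe(); print(s["tool_pos"],s["ft_force"]-f0,s["gripper_width"])
robot.line_to((bx,by,.33),vel=.08); robot.line_to((x,y,.33),vel=.15); robot.pause(.3)
a,b=robot.grab_frame("scene"),robot.grab_frame("side"); S,T=cam("scene"),cam("side")
tip=robot.observe()["tool_pos"]-[0,0,.187]; out=[]
for C,im in((S,a),(T,b)):
    p=proj(C,[tip,tip+[0,0,.095],(.5483,-.2903,.11)])
    ox,oy=(p[0]-[50,60]).astype(int); z=cv2.resize(im[oy:oy+150,ox:ox+100],(400,600))
    for q in p: cv2.drawMarker(z,tuple(((q-[ox,oy])*4).astype(int).tolist()),(0,255,255),0,14,1)
    out.append(z)
cv2.imwrite("pics/ret.png",np.hstack(out)); print(robot.observe()["time"])
```

```text
g False
[ 0.52619297 -0.07901463  0.20898683] [0.28508182 0.65544635 0.47596317] 0.01870603042375037
27.6083
```

View pics/ret.png

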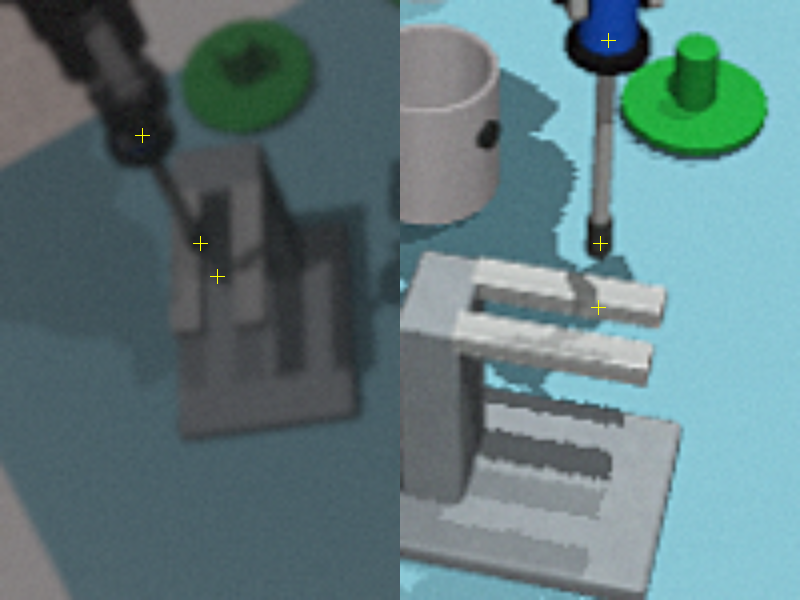

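The tip hangs over the slot, and the target mark lies between the prongs. Lowering with a force guard.

Run:
```python
from h import *
x,y=.5483,-.2903
print("g",robot.line_to((x,y,.210),vel=.06,guard=3),robot.observe()["tool_pos"])
if robot.observe()["tool_pos"][2]<.215:
    print("g",robot.line_to((x,y,.1995),vel=.015,guard=2)); s=robot.observe(); print(s["tool_pos"],s["ft_force"])
    robot.set_gripper(.06); robot.pause(.2); robot.line_to((x,y,.30),vel=.1)
    robot.line_to((.54,-.175,.33),vel=.15); robot.pause(.3)
im=robot.grab_frame("wrist"); b=robot.grab_frame("side");a=robot.grab_frame("scene")
v=np.zeros((600,800,3),np.uint8); v[:300,:400]=cv2.resize(im,(400,300)); v[300:,:400]=cv2.resize(a,(400,300)); v[:300,400:]=cv2.resize(b,(400,300)); v[300:,400:]=cv2.resize(b[280:400,245:405],(400,300))
cv2.imwrite("pics/end.png",v); print(robot.observe()["time"])
w3=cv2.imread("pics/w3.png")
for q in(w3,im): print([(s,c) for s,c,_ in blobs(blue(q),60)])
for n,q0,q in(("scene",cv2.imread("pics/scene0.png"),a),("side",cv2.imread("pics/side0.png"),b)):
    print(n,[(c) for s,c,_ in blobs(blue(q0),35)],[(c) for s,c,_ in blobs(blue(q),35)])
```

```text
g False [ 0.54839483 -0.29039614  0.21032474]
g True
[ 0.54829587 -0.29026116  0.20223154] [0.15084146 0.09065747 5.27566519]
33.5
[([440, 233, 13, 12, 108], [446.5, 238.4]), ([277, 300, 19, 30, 372], [286.8, 313.9])]
[([442, 232, 12, 11, 108], [447.7, 237.2]), ([279, 299, 19, 30, 380], [288.6, 312.7])]
scene [[410.5, 2.0], [140.9, 267.5]] [[403.8, 11.5], [140.7, 268.8]]
side [[6.6, 62.5], [130.4, 137.8], [411.4, 294.6], [325.2, 299.2], [324.7, 315.4]] [[6.8, 62.4], [131.0, 138.2], [411.3, 294.6], [325.8, 299.2], [325.3, 315.3]]
```

View pics/end.png

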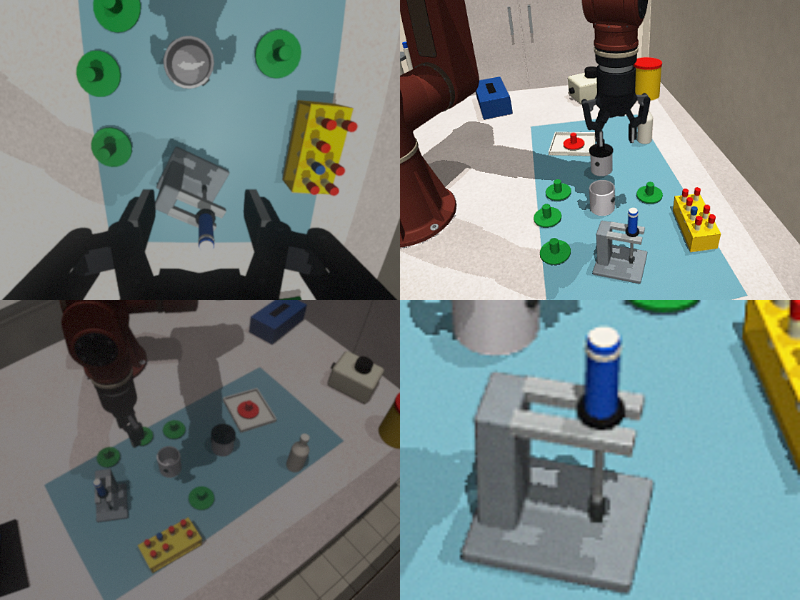

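The thermometer hangs upright in the fork, within about a pixel of its start in both fixed views. The cap lies in the tray, the bystanders look unmoved and the gripper is clear, so I hand in.

```bash
python3 -c "
from plant import robot
print(robot.job_done())"
```

```text
the job is handed in; nothing more can be done
None
```

The job is done and handed in, with the last clock reading at 33.5 s of the allowed 69 s. No verdict is reported back.

- **Cap:** I lifted the red cap off and set it in the white tray. It touched down at the expected height, about 5 mm from the tray's centre, and the last pictures show it lying flat, knob up.
- **Dip:** I lowered the thermometer centrally into the open bucket, with its tip about 22 mm above the bucket's underside by the arm's own position. I held it there for 1.3 s, and the force guard did not trip.
- **Return:** I lowered the thermometer back into its fork at the same place. The flange met the prongs at the same height as when I gripped it. It hangs upright, within about 1.5 px of its starting position in both fixed views.
- **Bystanders:** By eye, the bucket, black-capped bucket, rack and bottle look unmoved in the final pictures. I did not measure how far they may have shifted.

**Disagreements:** The side camera differed from the other views by about 5–10 mm, so I relied on the wrist camera for the cap and bucket. Triangulating the flange between two wrist pictures gave a height of 99 mm instead of about 112–115 mm. I discarded that because the pictures were taken too close together, and the touchdown height agreed with the higher figure.

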